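# Clamp a specimen block with the knob under the stage

## Robot

A 6-joint arm with a two-finger parallel gripper is mounted at the origin on the work surface. World frame = base frame: x ahead of the robot, y to its left, z up, the work surface at z = 0. Lengths are in m, angles in degrees, forces in N, time in s.
With the tool pointing down it reaches from about 0.25 to 0.725 m from the base axis. Payload 9.7 kg.
Tool frame: the origin (TCP) lies at the very end of the fingers, on their centre line; the grasp point (between the pads) lies 19 mm behind it; z points along the fingers, y is the line along which they close (so a half turn about z gives the same grasp; the last joint's range is limited). The gripper opens to 85 mm and grips with 20 to 120 N. Pads are 22 mm wide; open, the fingers measure 114 mm over their backs; the gripper's body (76 mm by 85 mm) begins 54 mm behind the grasp point. The pads swing forward as they close: fully open they stand 13 mm farther back than shut.
Start: joints at [-63.827, 4.979, 10.078, 95.1, 0, 90], TCP at [0.243, -0.494, 0.231] pointing down, gripper open.
Joint ranges: [-179.16, 179.16], [-48.56, 103.87], [-65.8, 70.77], [-126.05, 130.52], [-82.76, 87.17], [-180, 180]. Speed limits (degrees/s): [127.2, 127.2, 147.25, 180, 180, 180].

## Interface

Orientations are given as [roll, pitch, yaw] about the fixed x, y, z axes, in that order (R = Rz(yaw) Ry(pitch) Rx(roll)).
In Python, from workcell import telemetry, optics, workorder gives the robot as it stands.
- The arm moves only by the shell command python3 -m handwheel 'ROWS' [FORCE]. ROWS is JSON, a list of rows, each an object of numbers: "tx", "ty", "tz": the shift along the tool's x, y, z in m; "ax", "ay", "az": the turn, a rotation vector about the tool's x, y, z in degrees; "jaw": the gripper command: -1 is shut, 1 is fully open, values between are in proportion. A call has exactly 10 rows; each row shifts and turns the commanded pose from where the row before left it, along the tool's axes as they then stand; what a row does not reach is not made up. A row lasts 1/8 s, in which the tool goes at most 62.5 mm and 10.7 degrees, less where a joint would pass 70% of its speed; a pose out of reach is approached as far as the arm can. A call is refused whole if a number of a shift passes 0.0625 or a number of a turn 10.7, either way. A call with a gripper value outside its range is refused whole. The fingers move at their own pace and stop on an object; FORCE is the grip in N (left out, the last holds). Time passes only in rows, so rows that do not move let the fingers close, or fill a call up. It gives the time, the measured TCP pose, the force, the opening and the grip force at its end, in the units of the state.
- telemetry.get_obs(): the state, without advancing time (a new reading comes with each control period).
- optics.camera(name): name is "side" or "top"; returns a dict with "color" (420x560x3 uint8, red, green, blue), "K" (3x3 intrinsics, pixels), "extrinsics" (4x4, takes a point from camera to world coordinates). Camera axes: x right, y down, z forward; pixel columns grow to the right and rows downward; lengths in m; the calibration is good to about 2 mm. A picture is of the moment at which its call begins. There is no depth.
- workorder.job_done(): hands the job in; it is judged then, once.
The state is a dict: "time": time; "q": joint angles; "qd": joint speeds; "joint_efforts": joint torques, N m; "ee_pos": TCP position; "tcp_rot": TCP orientation; "wrist_force": force on the tool from outside, world axes, zero at the start; "torque": the same for the moment, N m; "opening": finger opening in m; "grasp_force": force on a finger pad.
Only numpy, scipy, OpenCV 4.12 (cv2) and the standard library are available. Lean on these libraries where they do the work, as an engineer would, in place of code of your own. Each camera call takes 0.05 s, during which the arm holds its last target. There are 200 camera calls.

## Task

Stand the specimen block upright on the raised stage, between the sliding jaw and the fence, roughly centred along the jaw, and let go of it. Then turn the cross-handle knob on the underside of the stage clockwise (seen from above) until you feel the jaw grip the block snugly and squarely against the fence; the block is brittle, so stop turning once it bites, and do not push the jaw by hand. Leave it clamped and do not disturb the other things on the bench.

Things in the scene. Friction and masses are not known exactly. Their poses are not given: they have to be found in the camera images.
- stage: White raised clamping stage, fixed to the bench: a plate 170 (x) x 160 (y) x 12 mm, its top 85 mm above the bench, on a pedestal under its +y half only (y above 3 mm; foot plate 12 mm high from y = -20 mm). Origin: on the bench under the plate's centre; z up; +y points from the knob's edge to the fence. Below the -y edge it is open.
- plate_top (a point): Centre of the plate's upper face, 85 mm above the bench, stage axes. On it, between jaw and -y edge, lie the pinion and rack, up to 10 mm high. At its +y side stands the fixed aluminium fence, 80 (x) x 12 (y) x 22 mm high, parallel to the jaw: its clamping face looks to -y and stands anywhere from y = 32 to 44 mm in the stage frame (differs each time, not measured).
- knob_axis (a point): On the knob's vertical turning axis, at mid height of its arms: (0, -70, 50) mm in the stage frame, 10 mm inside the plate's -y edge, 23 mm below its underside. Stage axes; does not turn. The knob: black, hub 34 mm wide, four level arms 90 degrees apart, 12 mm wide, 14 mm high, ending 58 mm from the axis. Arms that stick out beyond the edge can be pushed or pinched by fingers coming from above.
- knob (a joint): Cross-handle knob under the plate: rad, 0 to 2.0, growing clockwise seen from above; closes the jaw 16 mm per rad. At 0 its four arms lie along the stage's +-x, +-y. Steady drag 0.15 N m (3 N at 50 mm radius), stays where left. Once jaw, block and fence meet, torque climbs steeply, by 0.016 N m per N of grip (15 N of grip: about 8 N in all at 50 mm radius). Let go, it keeps up to about 9 N of grip.
- jaw: Aluminium sliding jaw, 70 (x) x 12 (y) x 22 mm high, on the plate. Origin: at plate level (85 mm above the bench) in the middle of its clamping face, which looks to +y; axes as the stage's. To be moved only by the knob, not pushed; with the knob at 0 its face is at y = -18 mm in the stage frame.
- block: Grey specimen block with a small white embedded specimen on top: 50 (x) x 36 (y) x 28 mm high (white inlay up to 29.5 mm), about 110 g, brittle: it bears up to 30 N from the jaw, and should stay gripped with more than 4 N. Origin: centre of its underside. It starts upright on the bench, to the left of the stage. Clamped, its 36 mm width spans jaw to fence (its y axis along the stage's y, either way round).
- bottle: Bystander: small brown bottle, 44 mm diameter, 85 mm high. Origin: centre of its underside.
- slidebox: Bystander: cardboard slide box 85 x 55 x 32 mm. Origin: centre of its underside.
- jar: Bystander: glass jar 60 mm diameter, 60 mm high. Origin: centre of its underside.
Mind the look-alikes: they are no part of the job. There is more than one size of the block; the job needs the larger.

How it is judged (in metres and radians):
On the way, in this order (a step that is already met when the one before it is completed fails the run):
1. the block stands on the stage between jaw and fence, let go (height (world z) of block between 0.08 and 0.09 m and angle between block's own z axis and vertical below 0.08 rad and y of block in the frame of jaw above 0.012 m and y of block in the frame of stage below 0.03 m and x of block in the frame of stage between -0.025 and 0.025 m and contact force between the fingers and block below 0.1 N), for 0.2 s.
2. the jaw grips the block squarely against the fence (height (world z) of block between 0.08 and 0.09 m and angle between block's own z axis and vertical below 0.08 rad and y of block in the frame of jaw above 0.012 m and y of block in the frame of stage below 0.03 m and x of block in the frame of stage between -0.025 and 0.025 m and contact force between jaw and block above 4 N and angle between the y axis of block and the y axis of stage, either way round below 0.06 rad), for 0.2 s.
At the end, for the whole second after the job is handed in: Block upright on the plate (tilt under 0.08 rad), within 25 mm of the stage's middle along x and under 30 mm along +y, its y axis within 0.06 rad of the stage's, gripped against the fence with more than 4 N from the jaw; block and knob at rest, all let go (all of step 2 and contact force between the fingers and block below 0.1 N and linear speed of block below 0.01 m/s and velocity of joint knob between -0.05 and 0.05 rad/s); the robot touches nothing.
It fails at once if the jaw presses on the brittle block with more than 30 N (contact force between jaw and block above 30 N).
It fails at once if the fingers push the jaw directly with more than 8 N (contact force between the fingers and jaw above 8 N).
It fails at once if a bystander is moved by more than 20 mm or tipped (distance of any of bottle, slidebox, jar from where it was at the start of the episode above 0.02 m or angle between any of bottle, slidebox, jar's own z axis and vertical above 0.3 rad).
It also fails if it takes over 72 s, if anything falls off the work surface, if the arm or the gripper's body presses on something with over 40 N, if the wrist force passes 120 N, or if a joint passes its speed limit or range.

## Working session

There is one attempt and no reset: what is moved stays moved. The work goes in short steps, Python scripts to look and compute and a shell command to move; the robot and the scene stay as the last step left them, time stands still between calls to the robot, and variables do not carry over. Pictures are saved under pics/ and viewed, at most 10 in all, crops included, and the job is handed in when it is done.

```bash
ls; mkdir -p pics
cat > h.py <<'E'
import numpy as np, cv2
from workcell import telemetry, optics, workorder
def snap(n,f):
    c=optics.camera(n); cv2.imwrite('pics/'+f,c['color'][:,:,::-1]); np.savez('pics/'+f+'.npz',**c); return c
def ray(c,u,v,z):
    K=np.array(c['K']);T=np.array(c['extrinsics'])
    d=T[:3,:3]@np.linalg.solve(K,[u,v,1]);o=T[:3,3]
    return o+d*(z-o[2])/d[2]
def proj(c,p):
    K=np.array(c['K']);T=np.array(c['extrinsics'])
    q=K@(T[:3,:3].T@(np.array(p)-T[:3,3])); return q[:2]/q[2]
E
python3 - <<'E'
from h import *
for n in('top','side'):
    c=snap(n,n+'0.png');print(n,np.round(c['K'],1).tolist(),np.round(c['extrinsics'],3).tolist())
o=telemetry.get_obs();print(o)
E
```

```text
pics
top [[509.2, 0.0, 279.7], [0.0, 509.2, 203.6], [0.0, 0.0, 1.0]] [[0.016, -0.993, 0.115, 0.453], [-1.0, -0.017, -0.01, -0.048], [0.012, -0.115, -0.993, 1.305], [0.0, 0.0, 0.0, 1.0]]
side [[517.6, 0.0, 286.2], [0.0, 517.6, 216.8], [0.0, 0.0, 1.0]] [[-0.99, -0.079, 0.117, 0.483], [-0.14, 0.465, -0.874, 1.045], [0.015, -0.882, -0.472, 0.671], [0.0, 0.0, 0.0, 1.0]]
{'time': 0.1, 'q': array([-6.38300530e+01,  5.00790279e+00,  1.00376855e+01,  9.50983629e+01,
        4.94979741e-04,  8.99990354e+01]), 'qd': array([-0.01500782, -0.03249764,  0.11130968,  0.09685269, -0.02473914,
        0.14027099]), 'joint_efforts': array([ 1.87411292e-04, -5.21561372e+01,  4.65652728e+01,  1.60984613e-02,
        4.78097775e-06, -9.09955205e-07]), 'ee_pos': array([ 0.24248123, -0.49343453,  0.23064268]), 'tcp_rot': array([-1.79931420e+02, -4.96133981e-04,  2.61709111e+01]), 'wrist_force': array([-0.20007811, -0.53337698,  1.80984659]), 'torque': array([0.0491906 , 0.05707173, 0.01488539]), 'grasp_force': 0.0, 'opening': 0.08531998838228182}
```

View pics/top0.png

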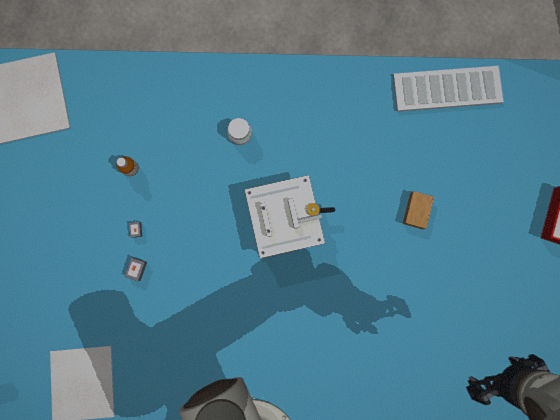

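View pics/side0.png

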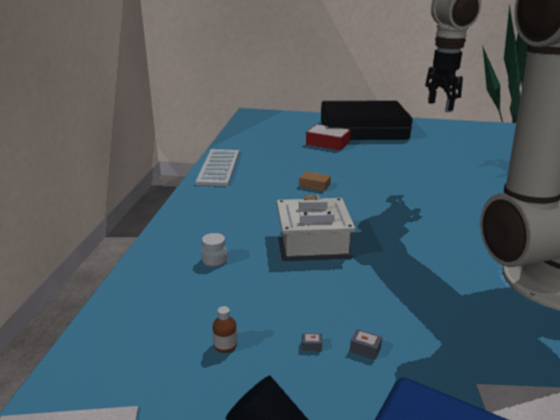

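The top view shows two look-alike blocks, the small one at (135,230) and the larger at (135,269). In the side view they are at (312,342) and (366,343). The stage is at (285,217), the fence at (265,219), the jaw at (293,213), and one knob arm points outward at (328,210). The larger block, top view (135,269), is my choice. I'll check it in a crop and measure.

Run:
```python
from h import *
c=np.load('pics/top0.png.npz');im=c['color'];
b=im[:,:,::-1].copy()
A=cv2.resize(b[215:295,105:175],None,fx=5,fy=5,interpolation=cv2.INTER_CUBIC)
B=cv2.resize(b[170:265,240:340],None,fx=4.2,fy=4.2,interpolation=cv2.INTER_CUBIC)
C=np.zeros((400,A.shape[1]+B.shape[1],3),np.uint8);C[:A.shape[0],:A.shape[1]]=A[:400];C[:min(400,B.shape[0]),A.shape[1]:]=B[:400]
cv2.imwrite('pics/crop.png',C)
hsv=cv2.cvtColor(im,cv2.COLOR_RGB2HSV)
def comp(mask,u,v,z):
    n,l,s,ce=cv2.connectedComponentsWithStats(mask.astype(np.uint8))
    m=(l==l[v,u]).astype(np.uint8)
    k=max(cv2.findContours(m,0,2)[0],key=cv2.contourArea)[:,0]
    P=np.array([ray(c,*p,z)[:2] for p in k])*1000
    r=cv2.minAreaRect(P.astype(np.float32));print(s[l[v,u]],r,np.round(cv2.boxPoints(r)).tolist(), [np.round(ray(c,*p,z)[:2],4).tolist() for p in k] if len(k)<0 else '')
print(hsv[217,280],hsv[269,130],hsv[230,130],hsv[280,130])
plate=(hsv[:,:,1]<70)&(hsv[:,:,2]>110)
comp(plate,280,200,.085)
blue=(hsv[:,:,1]>120)
comp(~blue,130,266,.014)
comp(~blue,133,229,.010)
for u,v in((135,269),(265,219),(293,213)):print(ray(c,u,v,.028 if u<200 else .107))
```

```text
[105   6 181] [163  10 178] [107  16 111] [ 99 142 154]
[ 245  175   80   83 4532] ((565.2083740234375, -74.8794174194336), (170.09413146972656, 166.8692169189453), 13.561470031738281) [[463.0, -14.0], [502.0, -176.0], [667.0, -136.0], [628.0, 26.0]] 
[124 257  23  24 350] ((430.7222900390625, 298.17559814453125), (43.386104583740234, 52.974788665771484), 72.69845581054688) [[399.0, 285.0], [450.0, 270.0], [462.0, 311.0], [412.0, 327.0]] 
[129 221  14  17 195] ((531.0220336914062, 304.3954162597656), (39.876708984375, 32.81018829345703), 7.8385515213012695) [[509.0, 318.0], [514.0, 285.0], [553.0, 291.0], [549.0, 323.0]] 
[0.43100674 0.29476488 0.028     ]
[ 0.55407805 -0.02640757  0.107     ]
[ 0.56942212 -0.09230481  0.107     ]
```

View pics/crop.png

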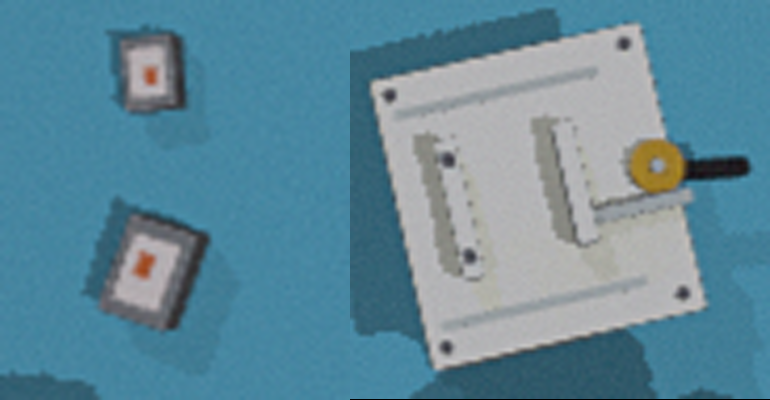

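The crop shows that the larger block has its white inlay centred at top-view pixel (135.4,269), with its long axis turned about 17° from image vertical. The plate corners are near (244.8,189.5), (308.6,176), (325.2,242.6) and (260.2,258). The gold pinion is at (313,209.5) and the arm tip at (335,209).

Run:
```python
from h import *
c=np.load('pics/top0.png.npz');s=np.load('pics/side0.png.npz')
f=lambda u,v,z:ray(c,240+(u-350)/4.2-.4,170+v/4.2-.4,z)*1000
P=[f(*p,.085) for p in((370,82),(638,25),(708,305),(435,370))]
ctr=np.mean(P,0); d=lambda a,b:(np.linalg.norm(b-a),np.degrees(np.arctan2(*(b-a)[1::-1])))
print(np.round(P),ctr,d(P[3],P[0]),d(P[2],P[1]),d(P[1],P[0]),d(P[2],P[3]))
yaw=np.mean([d(P[3],P[0])[1],d(P[2],P[1])[1],d(P[1],P[0])[1]-90,d(P[2],P[3])[1]-90]);y=np.radians(yaw)
R=np.array([[np.cos(y),-np.sin(y)],[np.sin(y),np.cos(y)]]);print(yaw)
st=lambda p:(R.T@(p-ctr)[:2]).round(1)
print('arm tip',st(f(748,166,.05)),'pinion',st(f(657,165,.095)))
print('fence top right edge',st(f(457,137,.107)),st(f(484,275,.107)),'left',st(f(440,140,.107)),st(f(465,280,.107)))
print('jaw left edge top',st(f(552,120,.107)),st(f(584,243,.107)),'right',st(f(572,118,.107)),st(f(601,238,.107)))
for p in((0,0),(0,-70)):print(ctr[:2]+R@p)
print('block side proj',proj(s,[.431,.295,.0295]), proj(s,[*ctr[:2]/1000,.085]))
```

```text
[[ 628.   25.   85.]
 [ 664. -129.   85.]
 [ 503. -170.   85.]
 [ 463.  -15.   85.]] [564.25682914 -72.32812629  85.        ] (np.float64(169.2202791990245), np.float64(13.932348024081453)) (np.float64(166.19489597025745), np.float64(14.437863810675209)) (np.float64(158.2161594690988), np.float64(103.15736007956193)) (np.float64(159.6704817383361), np.float64(104.25238652219087))
13.944989609127365
arm tip [  -8.6 -126.3] pinion [  0.3 -69.5]
fence top right edge [40. 38.] [-39.2  40.6] left [40.5 47.7] [-39.5  51.5]
jaw left edge top [ 37.4 -16.4] [-34.3 -18.1] right [ 36.  -27.7] [-33.8 -28.1]
[564.25682914 -72.32812629]
[ 581.12614253 -140.26505488]
block side proj [366.11851036 336.60969561] [313.87811401 212.69560769]
```

```bash
python3 -m handwheel '[{"tx":0,"ty":0,"tz":0,"az":-8,"jaw":0.4},{"tx":0.04,"ty":-0.02,"tz":0,"az":-8},{"tz":0},{"tz":0},{"tz":0},{"tz":0},{"tz":0},{"tz":0},{"tz":0},{"tz":0}]' 40
```

```text
$[0]: bad value
```

```bash
python3 -m handwheel '[{"tx":0.0323,"ty":-0.039,"tz":0,"ax":0,"ay":0,"az":0,"jaw":0.6},{"tx":0.0323,"ty":-0.039,"tz":0,"ax":0,"ay":0,"az":0,"jaw":0.6},{"tx":0.0323,"ty":-0.039,"tz":0,"ax":0,"ay":0,"az":0,"jaw":0.6},{"tx":0.0323,"ty":-0.039,"tz":0,"ax":0,"ay":0,"az":0,"jaw":0.6},{"tx":0.0323,"ty":-0.039,"tz":0,"ax":0,"ay":0,"az":0,"jaw":0.6},{"tx":0.0323,"ty":-0.039,"tz":0,"ax":0,"ay":0,"az":0,"jaw":0.6},{"tx":0.0323,"ty":-0.039,"tz":0,"ax":0,"ay":0,"az":0,"jaw":0.6},{"tx":0.0323,"ty":-0.039,"tz":0,"ax":0,"ay":0,"az":0,"jaw":0.6},{"tx":0.0323,"ty":-0.039,"tz":0,"ax":0,"ay":0,"az":0,"jaw":0.6},{"tx":0.0323,"ty":-0.039,"tz":0,"ax":0,"ay":0,"az":0,"jaw":0.6}]' 40
```

```text
time: 1.35
ee_pos: [0.3604, 0.0005, 0.2312]
tcp_rot: [180.0, -0.0, 26.2]
wrist_force: [0.7, -0.3, -0.3]
opening: 0.0683
grasp_force: 0.0
```

```bash
python3 -m handwheel '[{"tx":0.0323,"ty":-0.039,"tz":0,"ax":0,"ay":0,"az":0,"jaw":0.6},{"tx":0.0323,"ty":-0.039,"tz":0,"ax":0,"ay":0,"az":0,"jaw":0.6},{"tx":0.0323,"ty":-0.039,"tz":0,"ax":0,"ay":0,"az":0,"jaw":0.6},{"tx":0.0323,"ty":-0.039,"tz":0,"ax":0,"ay":0,"az":0,"jaw":0.6},{"tx":0.0323,"ty":-0.039,"tz":0,"ax":0,"ay":0,"az":0,"jaw":0.6},{"tx":0.0323,"ty":-0.039,"tz":0,"ax":0,"ay":0,"az":-9.4,"jaw":0.6},{"tx":0,"ty":0,"tz":0,"ax":0,"ay":0,"az":-9.4,"jaw":0.6},{"tx":0,"ty":0,"tz":0,"ax":0,"ay":0,"az":-9.4,"jaw":0.6},{"tx":0,"ty":0,"tz":0,"ax":0,"ay":0,"az":-9.4,"jaw":0.6},{"tx":0,"ty":0,"tz":0,"ax":0,"ay":0,"az":-9.4,"jaw":0.6}]' 40
```

```text
time: 2.6
ee_pos: [0.4385, 0.2779, 0.2314]
tcp_rot: [-179.4, -0.6, 75.0]
wrist_force: [-0.3, 0.4, -0.1]
opening: 0.068
grasp_force: 0.0
```

```bash
python3 -m handwheel '[{"tx":0.014,"ty":-0.012,"tz":0.03,"ax":0,"ay":0,"az":0,"jaw":0.6},{"tx":0,"ty":0,"tz":0.04,"ax":0,"ay":0,"az":0,"jaw":0.6},{"tx":0,"ty":0,"tz":0.04,"ax":0,"ay":0,"az":0,"jaw":0.6},{"tx":0,"ty":0,"tz":0.03,"ax":0,"ay":0,"az":0,"jaw":0.6},{"tx":0,"ty":0,"tz":0,"ax":0,"ay":0,"az":0,"jaw":0.6},{"tx":0,"ty":0,"tz":0,"ax":0,"ay":0,"az":0,"jaw":0.6},{"tx":0,"ty":0,"tz":0,"ax":0,"ay":0,"az":0,"jaw":0.6},{"tx":0,"ty":0,"tz":0,"ax":0,"ay":0,"az":0,"jaw":0.6},{"tx":0,"ty":0,"tz":0,"ax":0,"ay":0,"az":0,"jaw":0.6},{"tx":0,"ty":0,"tz":0,"ax":0,"ay":0,"az":0,"jaw":0.6}]' 40
python3 - <<'E'
from h import *
a=snap('top','t1.png')['color'];b=snap('side','s1.png')['color']
A=cv2.resize(a[205:305,85:185],(400,400));B=cv2.resize(b[230:380,300:450],(400,400))
cv2.imwrite('pics/c1.png',np.hstack([A,B])[:,:,::-1])
E
```

```text
time: 3.85
ee_pos: [0.4299, 0.2963, 0.0923]
tcp_rot: [-179.4, -0.6, 74.6]
wrist_force: [-0.6, -0.1, -0.7]
opening: 0.0684
grasp_force: 0.0
```

View pics/c1.png

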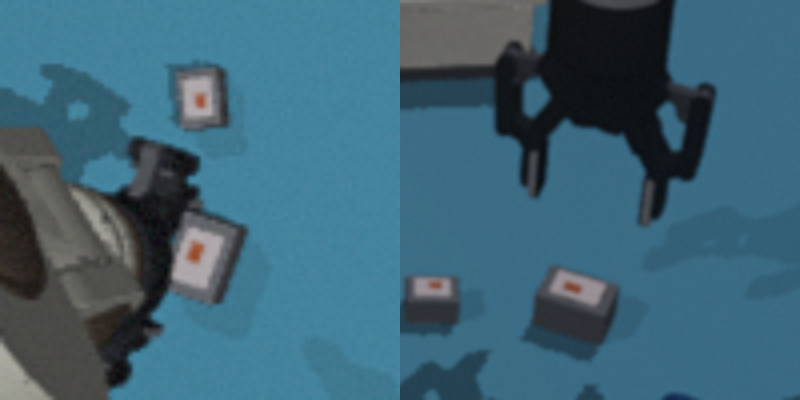

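Run:
```python
from h import *
s=np.load('pics/s1.png.npz')
a=ray(s,349.5,303,.096);b=ray(s,391.9,313,.096);print(a,b,(a+b)/2)
print(proj(s,[.431,.295,.0295]),'inlay centre seen',300+(575-400)*.375,230+286*.375, ray(s,300+(575-400)*.375,230+286*.375,.0295))
```

```text
[0.46651663 0.28694028 0.096     ] [0.39183766 0.30360997 0.096     ] [0.42917714 0.29527512 0.096     ]
[366.11851036 336.60969561] inlay centre seen 365.625 337.25 [0.43188876 0.29690301 0.0295    ]
```

```bash
python3 -m handwheel '[{"tx":0,"ty":0.001,"tz":0.03,"ax":0,"ay":0,"az":1.6,"jaw":0.6},{"tx":0,"ty":0,"tz":0.03,"ax":0,"ay":0,"az":0,"jaw":0.6},{"tx":0,"ty":0,"tz":0.02,"ax":0,"ay":0,"az":0,"jaw":0.6},{"tx":0,"ty":0,"tz":0.009,"ax":0,"ay":0,"az":0,"jaw":0.6},{"tx":0,"ty":0,"tz":0,"ax":0,"ay":0,"az":0,"jaw":0.6},{"tx":0,"ty":0,"tz":0,"ax":0,"ay":0,"az":0,"jaw":0},{"tx":0,"ty":0,"tz":0,"ax":0,"ay":0,"az":0,"jaw":-0.3},{"tx":0,"ty":0,"tz":0,"ax":0,"ay":0,"az":0,"jaw":-0.3},{"tx":0,"ty":0,"tz":0,"ax":0,"ay":0,"az":0,"jaw":-0.3},{"tx":0,"ty":0,"tz":0,"ax":0,"ay":0,"az":0,"jaw":-0.3}]' 40
```

```text
time: 5.2
ee_pos: [0.4309, 0.2976, 0.0044]
tcp_rot: [-179.5, -0.7, 73.1]
wrist_force: [-1.4, -0.6, 6.6]
opening: 0.0489
grasp_force: 42.8
```

```bash
python3 -m handwheel '[{"tx":0,"ty":0,"tz":-0.05,"ax":0,"ay":0,"az":0,"jaw":-0.3},{"tx":0,"ty":0,"tz":-0.06,"ax":0,"ay":0,"az":0,"jaw":-0.3},{"tx":0,"ty":0,"tz":-0.06,"ax":0,"ay":0,"az":0,"jaw":-0.3},{"tx":-0.0435,"ty":0.0327,"tz":0,"ax":0,"ay":0,"az":0,"jaw":-0.3},{"tx":-0.0435,"ty":0.0327,"tz":0,"ax":0,"ay":0,"az":0,"jaw":-0.3},{"tx":-0.0435,"ty":0.0327,"tz":0,"ax":0,"ay":0,"az":0,"jaw":-0.3},{"tx":-0.0435,"ty":0.0327,"tz":0,"ax":0,"ay":0,"az":0,"jaw":-0.3},{"tx":-0.0435,"ty":0.0327,"tz":0,"ax":0,"ay":0,"az":0,"jaw":-0.3},{"tx":-0.0435,"ty":0.0327,"tz":0,"ax":0,"ay":0,"az":0,"jaw":-0.3},{"tx":-0.0435,"ty":0.0327,"tz":0,"ax":0,"ay":0,"az":0,"jaw":-0.3}]'
python3 -m handwheel '[{"tx":0,"ty":0,"tz":0,"ax":0,"ay":0,"az":-8,"jaw":-0.3},{"tx":0,"ty":0,"tz":0,"ax":0,"ay":0,"az":-8,"jaw":-0.3},{"tx":0,"ty":0,"tz":0,"ax":0,"ay":0,"az":-8,"jaw":-0.3},{"tx":0,"ty":0,"tz":0,"ax":0,"ay":0,"az":-7,"jaw":-0.3},{"tx":0,"ty":0,"tz":0,"ax":0,"ay":0,"az":0,"jaw":-0.3},{"tx":0,"ty":0,"tz":0,"ax":0,"ay":0,"az":0,"jaw":-0.3},{"tx":0,"ty":0,"tz":0,"ax":0,"ay":0,"az":0,"jaw":-0.3},{"tx":0,"ty":0,"tz":0,"ax":0,"ay":0,"az":0,"jaw":-0.3},{"tx":0,"ty":0,"tz":0,"ax":0,"ay":0,"az":0,"jaw":-0.3},{"tx":0,"ty":0,"tz":0,"ax":0,"ay":0,"az":0,"jaw":-0.3}]'
```

```text
time: 6.45
ee_pos: [0.5619, -0.0647, 0.1678]
tcp_rot: [-179.4, -0.6, 73.0]
wrist_force: [1.6, -0.3, -1.5]
opening: 0.0494
grasp_force: 42.6
time: 7.7
ee_pos: [0.5615, -0.0629, 0.1678]
tcp_rot: [-179.8, -0.8, 104.0]
wrist_force: [-1.2, -0.3, -1.8]
opening: 0.049
grasp_force: 42.6
```

```bash
python3 -m handwheel '[{"tx":0.002,"ty":0,"tz":0.025,"ax":0,"ay":0,"az":0,"jaw":-0.3},{"tx":0,"ty":0,"tz":0.022,"ax":0,"ay":0,"az":0,"jaw":-0.3},{"tx":0,"ty":0,"tz":0,"ax":0,"ay":0,"az":0,"jaw":-0.3},{"tx":0,"ty":0,"tz":0,"ax":0,"ay":0,"az":0,"jaw":-0.3},{"tx":0,"ty":0,"tz":0,"ax":0,"ay":0,"az":0,"jaw":-0.3},{"tx":0,"ty":0,"tz":0,"ax":0,"ay":0,"az":0,"jaw":-0.3},{"tx":0,"ty":0,"tz":0,"ax":0,"ay":0,"az":0,"jaw":-0.3},{"tx":0,"ty":0,"tz":0,"ax":0,"ay":0,"az":0,"jaw":-0.3},{"tx":0,"ty":0,"tz":0,"ax":0,"ay":0,"az":0,"jaw":-0.3},{"tx":0,"ty":0,"tz":0,"ax":0,"ay":0,"az":0,"jaw":-0.3}]'
python3 - <<'E'
from h import *
a=snap('top','t2.png')['color'];b=snap('side','s2.png')['color']
A=cv2.resize(a[165:265,235:335],(400,400));B=cv2.resize(b[160:260,265:365],(400,400))
cv2.imwrite('pics/c2.png',np.hstack([A,B])[:,:,::-1])
E
```

```text
time: 8.95
ee_pos: [0.5607, -0.0604, 0.1208]
tcp_rot: [-179.8, -0.8, 104.1]
wrist_force: [-0.3, -1.1, -1.0]
opening: 0.0491
grasp_force: 42.5
```

View pics/c2.png

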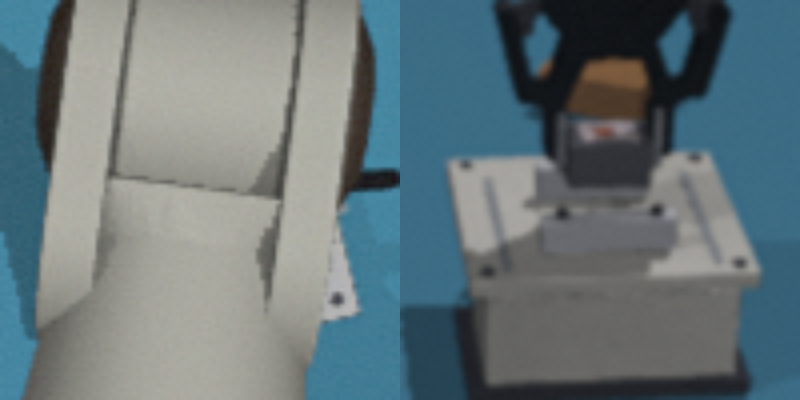

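The side crop shows the block held level above the gap. Its lower front edge runs from (563,187) to (650,188), and the fence's top front edge runs from (543,222) to (677,215). I'll check both in stage coordinates.

Run:
```python
from h import *
s=np.load('pics/s2.png.npz');y=np.radians(13.9);R=np.array([[np.cos(y),-np.sin(y)],[np.sin(y),np.cos(y)]])
f=lambda u,v,z:(R.T@(ray(s,265+(u-400)/4-.4,160+v/4-.4,z)[:2]*1000-[564.3,-72.3])).round(1)
print('block near bottom',f(563,187,.1164),f(650,188,.1164))
print('fence near top',f(543,222,.107),f(677,215,.107),'far top',f(545,211,.107),f(675,207,.107))
print('jaw far?',f(537,168,.107))
print('plate near corners',f(477,288,.085),f(760,275,.085),'far',f(447,160,.085),f(712,152,.085))
```

```text
block near bottom [25.4 25.7] [-25.7  30.7]
fence near top [40.3 51.1] [-39.3  48.2] far top [37.4 37.5] [-39.9  38.1]
jaw far? [ 35.1 -19.1]
plate near corners [82.1 86.8] [-82.6  84.1] far [ 85.1 -78.5] [-86.8 -77.9]
```

```bash
python3 -m handwheel '[{"tx":0,"ty":0,"tz":0.012,"ax":0,"ay":0,"az":0,"jaw":-0.3},{"tx":0,"ty":0,"tz":0.01,"ax":0,"ay":0,"az":0,"jaw":-0.3},{"tx":0,"ty":0,"tz":0.005,"ax":0,"ay":0,"az":0,"jaw":-0.3},{"tx":0,"ty":0,"tz":0.002,"ax":0,"ay":0,"az":0,"jaw":-0.3},{"tx":0,"ty":0,"tz":0.001,"ax":0,"ay":0,"az":0,"jaw":-0.3},{"tx":0,"ty":0,"tz":0,"ax":0,"ay":0,"az":0,"jaw":-0.3},{"tx":0,"ty":0,"tz":0,"ax":0,"ay":0,"az":0,"jaw":-0.3},{"tx":0,"ty":0,"tz":0,"ax":0,"ay":0,"az":0,"jaw":-0.3},{"tx":0,"ty":0,"tz":0,"ax":0,"ay":0,"az":0,"jaw":-0.3},{"tx":0,"ty":0,"tz":0,"ax":0,"ay":0,"az":0,"jaw":-0.3}]'
```

```text
time: 10.3
ee_pos: [0.5605, -0.06, 0.0908]
tcp_rot: [-179.8, -0.8, 104.1]
wrist_force: [0.3, -0.5, -2.0]
opening: 0.0489
grasp_force: 42.6
```

```bash
python3 -m handwheel '[{"tx":0,"ty":0,"tz":0.0008,"ax":0,"ay":0,"az":0,"jaw":-0.3},{"tx":0,"ty":0,"tz":0.0006,"ax":0,"ay":0,"az":0,"jaw":-0.3},{"tx":0,"ty":0,"tz":0,"ax":0,"ay":0,"az":0,"jaw":0.1},{"tx":0,"ty":0,"tz":0,"ax":0,"ay":0,"az":0,"jaw":0.3},{"tx":0,"ty":0,"tz":0,"ax":0,"ay":0,"az":0,"jaw":0.5},{"tx":0,"ty":0,"tz":0,"ax":0,"ay":0,"az":0,"jaw":0.5},{"tx":0,"ty":0,"tz":0,"ax":0,"ay":0,"az":0,"jaw":0.5},{"tx":0,"ty":0,"tz":-0.02,"ax":0,"ay":0,"az":0,"jaw":0.5},{"tx":0,"ty":0,"tz":-0.03,"ax":0,"ay":0,"az":0,"jaw":0.5},{"tx":0,"ty":0,"tz":-0.05,"ax":0,"ay":0,"az":0,"jaw":0.5}]'
```

```text
time: 11.55
ee_pos: [0.5604, -0.0612, 0.189]
tcp_rot: [-179.6, -0.8, 104.0]
wrist_force: [0.9, -1.2, 0.5]
opening: 0.064
grasp_force: 0.0
```

```bash
python3 -m handwheel '[{"tx":-0.045,"ty":0.011,"tz":0,"ax":0,"ay":0,"az":0,"jaw":0.5},{"tx":-0.045,"ty":0.011,"tz":0,"ax":0,"ay":0,"az":0,"jaw":-1},{"tx":-0.038,"ty":0.011,"tz":0,"ax":0,"ay":0,"az":0,"jaw":-1},{"tx":0,"ty":0,"tz":0.03,"ax":0,"ay":0,"az":0,"jaw":-1},{"tx":0,"ty":0,"tz":0.03,"ax":0,"ay":0,"az":0,"jaw":-1},{"tx":0,"ty":0,"tz":0.03,"ax":0,"ay":0,"az":0,"jaw":-1},{"tx":0,"ty":0,"tz":0,"ax":0,"ay":0,"az":0,"jaw":-1},{"tx":0,"ty":0,"tz":0,"ax":0,"ay":0,"az":0,"jaw":-1},{"tx":0,"ty":0,"tz":0,"ax":0,"ay":0,"az":0,"jaw":-1},{"tx":0,"ty":0,"tz":0,"ax":0,"ay":0,"az":0,"jaw":-1}]'
python3 - <<'E'
from h import *
a=snap('top','t3.png')['color'];b=snap('side','s3.png')['color']
A=cv2.resize(a[165:265,240:340],(400,400));B=cv2.resize(b[160:260,265:365],(400,400))
cv2.imwrite('pics/c3.png',np.hstack([A,B])[:,:,::-1])
E
```

```text
time: 12.8
ee_pos: [0.6242, -0.1764, 0.0987]
tcp_rot: [-179.9, -0.7, 104.1]
wrist_force: [-0.4, 0.4, -0.1]
opening: 0.0001
grasp_force: 0.0
```

View pics/c3.png

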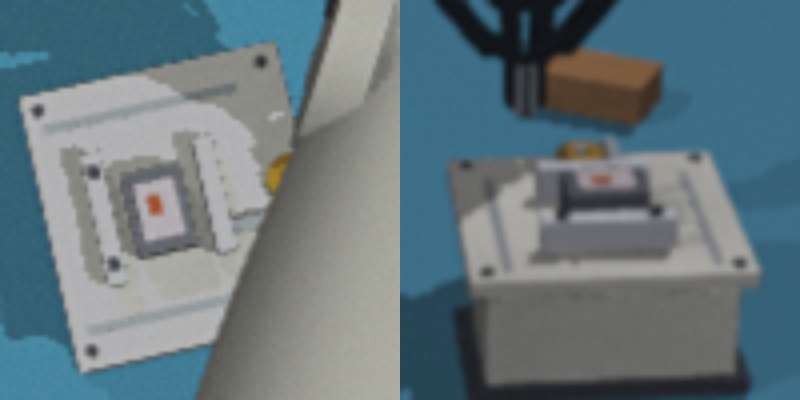

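The top crop shows the block (133,170)–(197,250) standing between fence and jaw, nearly parallel to both. The side crop shows the closed fingers at (525,100), about 20 mm wide. Next I'll lower them beside the arm and begin pushing.

```bash
python3 -m handwheel '[{"tx":-0.0025,"ty":0,"tz":0.02,"ax":0,"ay":0,"az":0,"jaw":-1},{"tx":0,"ty":0,"tz":0.02,"ax":0,"ay":0,"az":0,"jaw":-1},{"tx":0,"ty":0,"tz":0.014,"ax":0,"ay":0,"az":0,"jaw":-1},{"tx":0,"ty":0,"tz":0,"ax":0,"ay":0,"az":0,"jaw":-1},{"tx":0,"ty":-0.007,"tz":0,"ax":0,"ay":0,"az":0,"jaw":-1},{"tx":0,"ty":-0.006,"tz":0,"ax":0,"ay":0,"az":0,"jaw":-1},{"tx":-0.0014,"ty":-0.00425,"tz":0,"ax":0,"ay":0,"az":5,"jaw":-1},{"tx":-0.0014,"ty":-0.00425,"tz":0,"ax":0,"ay":0,"az":5,"jaw":-1},{"tx":-0.0014,"ty":-0.00425,"tz":0,"ax":0,"ay":0,"az":5,"jaw":-1},{"tx":-0.0014,"ty":-0.00425,"tz":0,"ax":0,"ay":0,"az":5,"jaw":-1}]'
```

```text
time: 14.15
ee_pos: [0.5957, -0.1888, 0.0445]
tcp_rot: [-179.7, -0.7, 83.9]
wrist_force: [3.6, 1.3, -1.0]
opening: 0.0
grasp_force: 1.7
```

```bash
python3 -m handwheel '[{"tx":-0.0014,"ty":-0.00425,"tz":0,"ax":0,"ay":0,"az":5,"jaw":-1},{"tx":-0.0014,"ty":-0.00425,"tz":0,"ax":0,"ay":0,"az":5,"jaw":-1},{"tx":-0.0014,"ty":-0.00425,"tz":0,"ax":0,"ay":0,"az":5,"jaw":-1},{"tx":-0.0014,"ty":-0.00425,"tz":0,"ax":0,"ay":0,"az":5,"jaw":-1},{"tx":-0.0014,"ty":-0.00425,"tz":0,"ax":0,"ay":0,"az":5,"jaw":-1},{"tx":0,"ty":0,"tz":0,"ax":0,"ay":0,"az":0,"jaw":-1},{"tx":0,"ty":0,"tz":0,"ax":0,"ay":0,"az":0,"jaw":-1},{"tx":0,"ty":0,"tz":0,"ax":0,"ay":0,"az":0,"jaw":-1},{"tx":0,"ty":0,"tz":0,"ax":0,"ay":0,"az":0,"jaw":-1},{"tx":0,"ty":0,"tz":0,"ax":0,"ay":0,"az":0,"jaw":-1}]'
python3 - <<'E'
from h import *
o=telemetry.get_obs();p=o['ee_pos']*1000;y=np.radians(13.9);R=np.array([[np.cos(y),-np.sin(y)],[np.sin(y),np.cos(y)]])
q=R.T@(p[:2]-[564.3,-72.3])+[0,70];print('stage rel axis',q,np.hypot(*q))
t=np.radians(o['tcp_rot'][2]);X=np.array([np.cos(t),np.sin(t)]);Y=np.array([np.sin(t),-np.cos(t)])
w=R@q;print('tool frame',w@X,w@Y);f=o['wrist_force'][:2];print('F tool',f@X,f@Y)
E
```

```text
time: 15.4
ee_pos: [0.5732, -0.1897, 0.0439]
tcp_rot: [-179.3, -0.4, 59.1]
wrist_force: [1.4, -1.4, 1.5]
opening: -0.0002
grasp_force: 1.5
stage rel axis [-19.56362311 -46.08873617] 50.06902186615104
tool frame -46.477111317996076 18.622166205028687
F tool -0.5300056511933994 1.9290080489400268
```

```bash
python3 -m handwheel '[{"tx":-0.0014,"ty":-0.0042,"tz":0,"ax":0,"ay":0,"az":5,"jaw":-1},{"tx":-0.0014,"ty":-0.0042,"tz":0,"ax":0,"ay":0,"az":5,"jaw":-1},{"tx":-0.0014,"ty":-0.0042,"tz":0,"ax":0,"ay":0,"az":5,"jaw":-1},{"tx":-0.0008,"ty":-0.0025,"tz":0,"ax":0,"ay":0,"az":3,"jaw":-1},{"tx":0,"ty":0,"tz":0,"ax":0,"ay":0,"az":0,"jaw":-1},{"tx":0,"ty":0,"tz":0,"ax":0,"ay":0,"az":0,"jaw":-1},{"tx":0,"ty":0,"tz":0,"ax":0,"ay":0,"az":0,"jaw":-1},{"tx":0,"ty":0,"tz":0,"ax":0,"ay":0,"az":0,"jaw":-1},{"tx":0,"ty":0,"tz":0,"ax":0,"ay":0,"az":0,"jaw":-1},{"tx":0,"ty":0,"tz":0,"ax":0,"ay":0,"az":0,"jaw":-1}]'
cat >> h.py <<'E'
def rep():
    o=telemetry.get_obs();p=o['ee_pos']*1000;y=np.radians(13.9);R=np.array([[np.cos(y),-np.sin(y)],[np.sin(y),np.cos(y)]])
    q=R.T@(p[:2]-[564.3,-72.3])+[0,70];t=np.radians(o['tcp_rot'][2]);X=np.array([np.cos(t),np.sin(t)]);Y=np.array([np.sin(t),-np.cos(t)])
    w=R@q;f=o['wrist_force'][:2];print('phi %.1f stage %s tool %.1f %.1f F %.1f %.1f'%(103.9-o['tcp_rot'][2],q.round(1),w@X,w@Y,f@X,f@Y))
E
python3 - <<'E'
from h import *
rep()
a=snap('top','t4.png')['color'];b=snap('side','s4.png')['color']
A=cv2.resize(a[165:265,240:340],(400,400),interpolation=2);B=cv2.resize(b[160:260,265:365],(400,400),interpolation=2)
cv2.imwrite('pics/c4.png',np.hstack([A,B])[:,:,::-1])
E
```

```text
time: 16.65
ee_pos: [0.558, -0.1843, 0.0438]
tcp_rot: [-179.2, -0.2, 41.1]
wrist_force: [1.3, -1.7, 1.3]
opening: -0.0001
grasp_force: 1.1
phi 62.8 stage [-33.  -37.2] tool -46.4 18.0 F -0.1 2.1
```

View pics/c4.png

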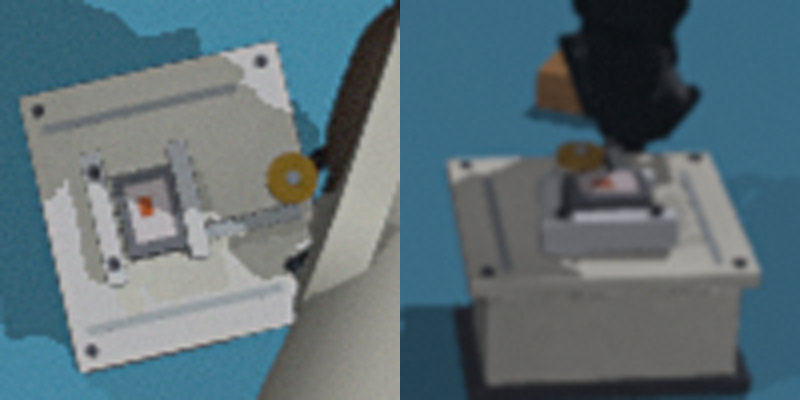

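The top crop shows the jaw at (190,200) touching the block at (150,210). A gap of a few mm remains to the fence at (105,220), and arms are visible at (297,260) and (318,155). I'll continue gently on the same arm.

```bash
python3 -m handwheel '[{"tx":-0.0003,"ty":-0.0008,"tz":0,"ax":0,"ay":0,"az":1,"jaw":-1},{"tx":-0.0003,"ty":-0.0008,"tz":0,"ax":0,"ay":0,"az":1,"jaw":-1},{"tx":-0.0003,"ty":-0.0008,"tz":0,"ax":0,"ay":0,"az":1,"jaw":-1},{"tx":-0.0003,"ty":-0.0008,"tz":0,"ax":0,"ay":0,"az":1,"jaw":-1},{"tx":-0.0003,"ty":-0.0008,"tz":0,"ax":0,"ay":0,"az":1,"jaw":-1},{"tx":-0.0003,"ty":-0.0008,"tz":0,"ax":0,"ay":0,"az":1,"jaw":-1},{"tx":0,"ty":0,"tz":0,"ax":0,"ay":0,"az":0,"jaw":-1},{"tx":0,"ty":0,"tz":0,"ax":0,"ay":0,"az":0,"jaw":-1},{"tx":0,"ty":0,"tz":0,"ax":0,"ay":0,"az":0,"jaw":-1},{"tx":0,"ty":0,"tz":0,"ax":0,"ay":0,"az":0,"jaw":-1}]'; python3 -c "from h import *;rep()"
```

```text
time: 18.0
ee_pos: [0.5535, -0.1816, 0.0439]
tcp_rot: [-179.2, -0.1, 35.1]
wrist_force: [0.1, -3.0, 0.6]
opening: -0.0001
grasp_force: 1.3
phi 68.8 stage [-36.7 -33.5] tool -46.3 18.0 F -1.6 2.6
```

```bash
python3 -m handwheel '[{"tx":-0.0003,"ty":-0.0008,"tz":0,"ax":0,"ay":0,"az":1,"jaw":-1},{"tx":-0.0003,"ty":-0.0008,"tz":0,"ax":0,"ay":0,"az":1,"jaw":-1},{"tx":-0.0003,"ty":-0.0008,"tz":0,"ax":0,"ay":0,"az":1,"jaw":-1},{"tx":0,"ty":0,"tz":0,"ax":0,"ay":0,"az":0,"jaw":-1},{"tx":0,"ty":0,"tz":0,"ax":0,"ay":0,"az":0,"jaw":-1},{"tx":0,"ty":0,"tz":0,"ax":0,"ay":0,"az":0,"jaw":-1},{"tx":0,"ty":0,"tz":0,"ax":0,"ay":0,"az":0,"jaw":-1},{"tx":0,"ty":0,"tz":0,"ax":0,"ay":0,"az":0,"jaw":-1},{"tx":0,"ty":0,"tz":0,"ax":0,"ay":0,"az":0,"jaw":-1},{"tx":0,"ty":0,"tz":0,"ax":0,"ay":0,"az":0,"jaw":-1}]'; python3 -c "from h import *;rep()"
```

```text
time: 19.25
ee_pos: [0.5515, -0.1802, 0.0439]
tcp_rot: [-179.2, -0.0, 32.1]
wrist_force: [1.0, -2.7, -0.4]
opening: 0.0003
grasp_force: 1.2
phi 71.8 stage [-38.4 -31.6] tool -46.3 18.1 F -0.6 2.8
```

```bash
python3 -m handwheel '[{"tx":-0.0003,"ty":-0.0008,"tz":0,"ax":0,"ay":0,"az":1,"jaw":-1},{"tx":-0.0003,"ty":-0.0008,"tz":0,"ax":0,"ay":0,"az":1,"jaw":-1},{"tx":-0.0003,"ty":-0.0008,"tz":0,"ax":0,"ay":0,"az":1,"jaw":-1},{"tx":0,"ty":0,"tz":0,"ax":0,"ay":0,"az":0,"jaw":-1},{"tx":0,"ty":0,"tz":0,"ax":0,"ay":0,"az":0,"jaw":-1},{"tx":0,"ty":0,"tz":0,"ax":0,"ay":0,"az":0,"jaw":-1},{"tx":0,"ty":0,"tz":0,"ax":0,"ay":0,"az":0,"jaw":-1},{"tx":0,"ty":0,"tz":0,"ax":0,"ay":0,"az":0,"jaw":-1},{"tx":0,"ty":0,"tz":0,"ax":0,"ay":0,"az":0,"jaw":-1},{"tx":0,"ty":0,"tz":0,"ax":0,"ay":0,"az":0,"jaw":-1}]'; python3 -c "from h import *;rep()"
```

```text
time: 20.5
ee_pos: [0.5495, -0.1786, 0.0439]
tcp_rot: [-179.2, -0.0, 29.1]
wrist_force: [0.5, -3.0, -0.5]
opening: 0.0001
grasp_force: 1.4
phi 74.8 stage [-39.9 -29.6] tool -46.3 18.1 F -1.1 2.9
```

```bash
python3 -m handwheel '[{"tx":-0.0003,"ty":-0.0008,"tz":0,"ax":0,"ay":0,"az":1,"jaw":-1},{"tx":-0.0003,"ty":-0.0008,"tz":0,"ax":0,"ay":0,"az":1,"jaw":-1},{"tx":-0.0003,"ty":-0.0008,"tz":0,"ax":0,"ay":0,"az":1,"jaw":-1},{"tx":0,"ty":0,"tz":0,"ax":0,"ay":0,"az":0,"jaw":-1},{"tx":0,"ty":0,"tz":0,"ax":0,"ay":0,"az":0,"jaw":-1},{"tx":0,"ty":0,"tz":0,"ax":0,"ay":0,"az":0,"jaw":-1},{"tx":0,"ty":0,"tz":0,"ax":0,"ay":0,"az":0,"jaw":-1},{"tx":0,"ty":0,"tz":0,"ax":0,"ay":0,"az":0,"jaw":-1},{"tx":0,"ty":0,"tz":0,"ax":0,"ay":0,"az":0,"jaw":-1},{"tx":0,"ty":0,"tz":0,"ax":0,"ay":0,"az":0,"jaw":-1}]'
python3 - <<'E'
from h import *
rep()
a=snap('top','t5.png')['color'];b=snap('side','s5.png')['color']
A=cv2.resize(a[190:250,255:335],(560,420),interpolation=2)
cv2.imwrite('pics/c5.png',A[:,:,::-1])
E
```

```text
time: 21.75
ee_pos: [0.5482, -0.1779, 0.0441]
tcp_rot: [-179.3, 0.0, 26.0]
wrist_force: [3.3, -8.6, -2.4]
opening: 0.0001
grasp_force: 4.7
phi 77.9 stage [-41.  -28.6] tool -46.1 19.4 F -0.8 9.2
```

View pics/c5.png

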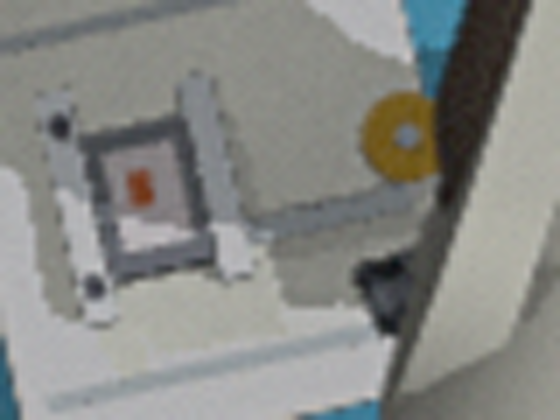

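The block now sits against the fence, with the jaw's full face on it (fence at (75,200), jaw at (215,180)). The push force jumped from 3 to 9 N, about 18 N of grip, so it has bitten. I'll back off and lift.

```bash
python3 -m handwheel '[{"tx":0,"ty":0.002,"tz":0,"ax":0,"ay":0,"az":0,"jaw":-1},{"tx":0,"ty":0.006,"tz":0,"ax":0,"ay":0,"az":0,"jaw":-1},{"tx":0,"ty":0.01,"tz":0,"ax":0,"ay":0,"az":0,"jaw":-1},{"tx":0,"ty":0.006,"tz":0,"ax":0,"ay":0,"az":0,"jaw":-1},{"tx":0,"ty":0,"tz":-0.03,"ax":0,"ay":0,"az":0,"jaw":-1},{"tx":0,"ty":0,"tz":-0.05,"ax":0,"ay":0,"az":0,"jaw":-1},{"tx":0,"ty":0.03,"tz":-0.05,"ax":0,"ay":0,"az":0,"jaw":-1},{"tx":0,"ty":0.05,"tz":-0.03,"ax":0,"ay":0,"az":0,"jaw":-1},{"tx":0,"ty":0.05,"tz":0,"ax":0,"ay":0,"az":0,"jaw":-1},{"tx":0,"ty":0,"tz":0,"ax":0,"ay":0,"az":0,"jaw":-1}]'
python3 - <<'E'
from h import *
rep()
a=snap('top','t6.png')['color'];b=snap('side','s6.png')['color']
A=cv2.resize(a[165:265,240:340],(400,400),interpolation=2);B=cv2.resize(b[160:260,265:365],(400,400),interpolation=2)
cv2.imwrite('pics/c6.png',np.hstack([A,B])[:,:,::-1])
E
```

```text
time: 23.1
ee_pos: [0.6169, -0.3203, 0.1988]
tcp_rot: [-179.1, 0.1, 25.9]
wrist_force: [0.1, -1.1, -0.7]
opening: -0.0001
grasp_force: 0.0
phi 78.0 stage [  -8.5 -183.4] tool -46.4 177.6 F -0.3 1.0
```

View pics/c6.png

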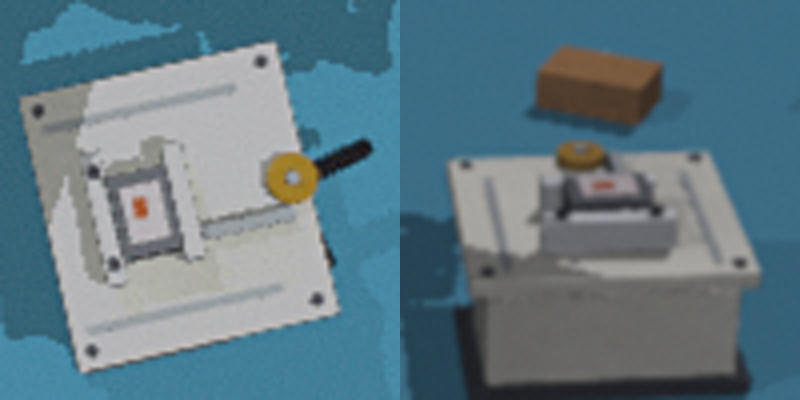

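The top crop shows the block (110–180, 165–255) upright and square between fence and jaw, centred along the jaw. The knob's next arm points out at (345,158), and nothing touches the robot, so I'm handing in.

```bash
python3 -c "from workcell import workorder;print(workorder.job_done())"
```

```text
the job is handed in; nothing more can be done
None
```

The larger block is clamped upright and square between jaw and fence: I stopped turning at about 18 N of grip (estimated from a 9 N push), backed clear, and handed in at about 23 s; no verdict came back.

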